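Brace the jar in its stand and unscrew the cap

ROBOT

A 7-joint arm with a two-finger parallel gripper is mounted at the origin on the work surface; the furniture and walls round the work are solid. World frame = base frame: x ahead of the robot, y to its left, z up, the work surface at z = 0. Lengths are in mm, angles in rad, forces in N, time in s.
With the tool pointing down it reaches from about 425 to 925 mm from the base axis. Payload 6.8 kg.
Tool frame: the origin (TCP) lies midway between the tips of the shut fingers; the grasp point (between the pads) lies 19 mm behind it; z points along the fingers, y is the direction in which the jaws open and shut (so a half turn about z gives the same grasp; the last joint's range is limited). The gripper opens to 88 mm and grips with 3 to 60 N. Pads are 20 mm wide; open, the fingers measure 115 mm over their backs; the gripper's body (75 mm by 178 mm) begins 61 mm behind the grasp point.
Start: joints at [1.156, 0.477, 0.022, 1.555, -0.011, 1.109, -0.083], TCP at [203.866, -643.496, 191.764] pointing down, gripper open.
Joint ranges: [-2.96, 2.96], [-0.34, 2.1], [-1.41, 1.46], [0.24, 2.44], [-1.37, 4.51], [0.17, 1.92], [-2.96, 2.96]. Speed limits (rad/s): [2.39, 2.39, 3.14, 3.14, 3.14, 3.14, 3.14].

INTERFACE

Orientations are given as [roll, pitch, yaw] about the fixed x, y, z axes, in that order (R = Rz(yaw) Ry(pitch) Rx(roll)).
In Python, from workcell import ctrl, imaging gives the robot as it stands. The module is installed in compiled form; this text tells all that it offers.
- The arm moves only by the tool jog_arm, never from a script. Its argument "series" is a list of rows, each a list of 7 numbers: the shift along the world's x, y, z in m, then the turn, a rotation vector about the world's x, y, z in rad, then the opening, from 0 (shut) to 1 (fully open). In form: [[tx, ty, tz, ax, ay, az, jaw], ...]. A call has 1 to 12 rows; each row shifts and turns the commanded pose from where the row before left it; what a row does not reach is not made up. A row lasts 1/8 s, in which the tool goes at most 62.5 mm and 10.7 degrees, less where a joint would pass 70% of its speed; a pose out of reach is approached as far as the arm can. A call with a gripper value outside its range is refused whole. The fingers move at their own pace and stop on an object; "newtons" is the grip in N (left out, the last holds). Time passes only in rows, so rows that do not move let the fingers close. It gives the time, the measured TCP pose, the force and the opening at its end, in the units of the state.
- ctrl.observe(): the state, without advancing time (a new reading comes with each control period).
- imaging.grab_frame(name): name is "scene" or "side" or "wrist"; returns the picture (420x560x3 uint8, blue, green, red); there is no depth.
- imaging.get_calibration(name): a dict with "mtx" (3x3 intrinsics, pixels), "k1" (the pictures are not rectified: a ray, as slopes to the right and down, at radius r is drawn at 1 + k1 r^2 times it, then the intrinsics apply), "R" (3x3) and "t" (3): a world point X has camera coordinates R X + t; the wrist camera has in their place "hand_eye" (4x4, takes a point from camera to tool coordinates, whose origin is the TCP and whose axes are the flange's). Camera axes: x right, y down, z forward; pixel columns grow to the right and rows downward; lengths in mm; the calibration is good to about 2 mm. A picture is of the moment at which its call begins: read the wrist's pose just before it. get_calibration takes no time and is no camera call.
- ctrl.close_job(): hands the job in, once; it reports no verdict.
The state is a dict: "time_s": time; "joints": joint angles; "qvel": joint speeds; "effort": joint torques, N m; "eef_pos": TCP position; "tcp_rot": TCP orientation; "contact_force": force on the tool from outside, world axes, zero at the start; "moment": the same for the moment, N m; "width": finger opening in mm.
Only numpy, scipy, OpenCV 4.12 (cv2) and the standard library are available. Lean on these libraries where they do the work, as an engineer would, in place of code of your own. Each camera call takes 0.05 s, during which the arm holds its last target.

TASK

Fold the hinged wooden frame of the jar stand all the way down flat round the square jar, so that the jar cannot turn, then unscrew the jar's tight cap (counter-clockwise) until the thread lets go, without pulling the jar up out of its seat. Lift the freed cap straight up and finish holding it, level, in the gripper a couple of centimetres above the open mouth and touching nothing else. Do not knock the jar over or shift the small things standing around.

Things in the scene. Friction and masses are not known exactly. Their poses are not given: they have to be found in the camera images.
- stand: Fixed wooden jar stand: board 186 x 124 x 14 mm with a low round seat (inner diameter 96 mm, 8 mm high) in which the square jar stands and could spin freely. Origin: on the worktop (z = 0) under the seat's centre. +x points to the hinge side (away from the robot at yaw 0), z up. Hinge cheeks 62 mm high at x = +70 mm; two rest pegs at x = -76 mm.
- frame (a joint): Angle (rad) of the stand's wooden frame, hinged along the stand's y axis at x = +68 mm, z = 50 mm: 0 = flat, fully home round the jar; 1.57 = upright; starts 1.25 to 1.8. Stiff hinge, stays where left, about 2 N at the end bar moves it. Frame 12 mm thick, 152 mm long, 101 mm wide; its window (77 mm wide, 20 to 132 mm from the hinge) passes over the cap and leaves the jar about 6 degrees of turn.
- frame_hinge (a point): Point on the hinge axis, in the middle of the frame's width, 50 mm above the worktop. Its axes turn with the frame: -x points from the hinge to the end bar, z is the normal of the face that is on top when the frame is flat.
- frame_bar (a point): Centre of the frame's end bar (20 mm along the frame, 12 mm thick, 78 mm between the side bars), 142 mm from the hinge axis. Axes as at frame_hinge. To fold the frame, push this bar from the hinge side over towards the jar and down.
- jar: Loose square stoneware jar, 72 x 72 mm with rounded corners, body 62 mm high, on the seat 14 mm above the worktop; about 0.45 kg. Round neck 44 mm wide with three thread ridges; rim 84 mm above the origin. Origin: centre of the underside, z up. In the rim a springy rubber ring presses the cap up (about 15 N) against the thread.
- cap: Steel screw cap, 60 mm wide, height 19 mm, 50 g. Origin: centre of its lower edge, z up. Screwed on: edge 71 mm above the jar's origin, x axis within 0.07 rad of the jar's. Right-handed: turned 0.85 to 0.98 rad counter-clockwise relative to the jar it has risen 2 mm and lets go, popping up 1 to 2 mm; lifts off between 1.0 and 1.5 rad (then stops). Tight: grip the side with 30 N or more.
- ramekin: White ramekin, 73 mm wide, 41 mm high, a bystander; origin at its underside.
- glass: Small clear tumbler, 46 mm wide, 59 mm high, a bystander; origin at its underside.
- mug: Small blue mug, 58 x 82 x 49 mm, a bystander; origin at its underside.
There are look-alikes about, which are no part of the job. Of the things like the cap, leave any that is turquoise; of the rest the smaller one is meant.

How it is judged (in metres and radians):
On the way, in this order (a step that is already met when the one before it is completed fails the run):
1. the frame is folded flat round the jar, the cap still screwed on (value of joint frame below 0.08 rad and angle between the x axis of cap and the x axis of jar, either way round below 0.4 rad and z of cap in the frame of jar below 0.074 m), for 0.2 s.
2. the cap is turned out of its thread while it still sits on the neck and the frame braces the jar (value of joint frame below 0.1 rad and angle between the x axis of cap and the x axis of jar, either way round above 0.8 rad and z of cap in the frame of jar below 0.084 m), for 0.1 s.
At the end, for the whole second after the job is handed in: The frame lies flat (within 0.1 rad), the jar stands upright in its seat (within 8 mm and 0.06 rad), and the gripper holds the cap still, within 0.2 rad of level and 20 mm of the jar's axis, its lower edge 8 to 61 mm above the jar's rim, touching no part of the jar (value of joint frame below 0.1 rad and z of cap in the frame of jar between 0.092 and 0.145 m and horizontal distance between cap and jar below 0.02 m and angle between cap's own z axis and vertical below 0.2 rad and contact force between the fingers and cap above 1 N and contact force between cap and jar below 0.05 N and linear speed of cap below 0.02 m/s and horizontal distance between jar and stand below 0.008 m and z of jar in the frame of stand below 0.018 m and angle between jar's own z axis and vertical below 0.06 rad); the arm keeps its last pose, push and grip.
It fails at once if the jar is pulled more than 8 mm up out of its seat or tipped (z of jar in the frame of stand above 0.022 m or angle between jar's own z axis and vertical above 0.2 rad).
It fails at once if a bystander is shifted by more than 30 mm (distance of any of ramekin, glass, mug from where it was at the start of the episode above 0.03 m).
It also fails if it takes over 58 s, if anything falls off the work surface, if the arm or the gripper's body presses on something with over 40 N, if the wrist force passes 120 N, or if a joint passes its speed limit or range.

## Working session

There is one attempt and no reset: what is moved stays moved. The work goes in short steps, Python scripts to look and compute and a tool call to move; the robot and the scene stay as the last step left them, time stands still between calls to the robot, and variables do not carry over. Pictures are saved under pics/ and viewed, and the job is handed in when it is done.

Besides the shell and the picture viewer there is one more tool, called after "Request:" as name([rows], argument=value, ...), one row to a line, values as JSON. jog_arm: Moves the arm, as the interface text tells. Its arguments: {"type":"object","properties":{"series":{"type":"array"},"newtons":{"type":"number"}},"required":["series"]}

```bash
mkdir -p pics; cat > h.py <<'E'
import numpy as np, cv2
from workcell import ctrl, imaging
def cal(n): return imaging.get_calibration(n)
def pose():
    from scipy.spatial.transform import Rotation as R
    s=ctrl.observe(); T=np.eye(4); T[:3,:3]=R.from_euler('xyz',s['tcp_rot']).as_matrix(); T[:3,3]=s['eef_pos']; return T
def cam(n,T=None):
    c=cal(n); K=np.array(c['mtx']); k=c['k1']
    if n=='wrist':
        W=T@np.array(c['hand_eye']); R=W[:3,:3].T; o=W[:3,3]; t=-R@o
    else:
        R=np.array(c['R']); t=np.array(c['t']).ravel(); o=-R.T@t
    return K,k,R,t,o
def ray(C,uv):
    K,k,R,t,o=C; d=np.linalg.inv(K)@[uv[0],uv[1],1]; s=d[:2].copy(); u=s.copy()
    for _ in range(30): u=s/(1+k*(u@u))
    v=R.T@[u[0],u[1],1]; return o,v/np.linalg.norm(v)
def onz(C,uv,z):
    o,d=ray(C,uv); return o+d*(z-o[2])/d[2]
def proj(C,X):
    K,k,R,t,o=C; p=R@np.array(X,float)+t; s=p[:2]/p[2]; s=s*(1+k*(s@s)); return (K@[s[0],s[1],1])[:2]
def tri(rays):
    A=np.zeros((3,3));b=np.zeros(3)
    for o,d in rays:
        P=np.eye(3)-np.outer(d,d);A+=P;b+=P@o
    X=np.linalg.solve(A,b); return X,[np.linalg.norm((np.eye(3)-np.outer(d,d))@(X-o)) for o,d in rays]
E
python3 - <<'E'
from h import *
print(ctrl.observe())
for n in ['scene','side','wrist']:
    T=pose(); im=imaging.grab_frame(n); cv2.imwrite(f'pics/{n}0.png',im); C=cam(n,T); print(n,C[4].round(),C[2][2].round(2),C[0][0,0])
E
```

```text
{'time_s': 0.0, 'joints': array([ 1.15586659,  0.47778647,  0.02235389,  1.55643512, -0.01149277,
        1.10932026, -0.08309634]), 'qvel': array([ 1.68751990e-03,  1.36429472e-03, -1.61691076e-03, -1.21934223e-03,
        1.34065293e-04,  1.51031320e-03, -1.38515898e-05]), 'effort': array([ 6.71112412e-04, -5.82849455e+01,  1.53401725e+00, -2.72611159e+01,
       -5.44442714e-02,  1.69409282e-02,  2.04155494e-04]), 'eef_pos': array([ 203.6459844 , -642.85390216,  190.79810889]), 'tcp_rot': array([-3.13977788e+00,  1.47907627e-04,  3.06845952e-01]), 'contact_force': array([0.34837087, 0.92677779, 0.1264696 ]), 'moment': array([ 0.01464801,  0.00786055, -0.01850151]), 'width': 87.80713727221043}
scene [-116.  652.  449.] [ 0.71 -0.58 -0.41] 452.18120127177207
side [140. 734. 581.] [ 0.43 -0.69 -0.58] 462.8807701467015
wrist [ 266. -624.  383.] [-0.23 -0.07 -0.97] 313.6614797015219
```

View pics/scene0.png

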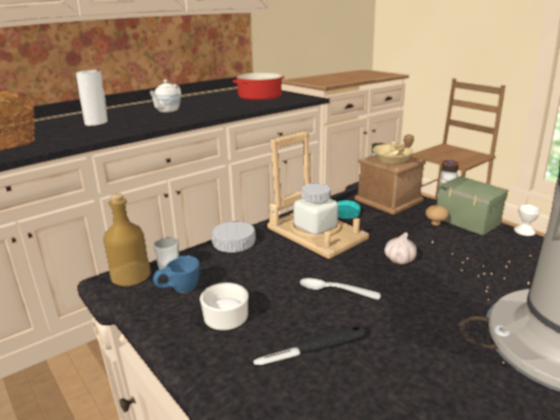

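View pics/side0.png

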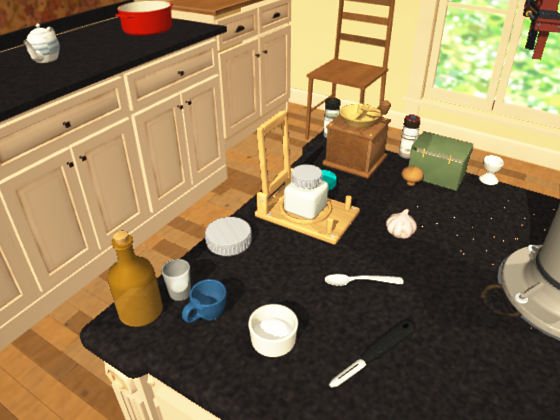

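View pics/wrist0.png

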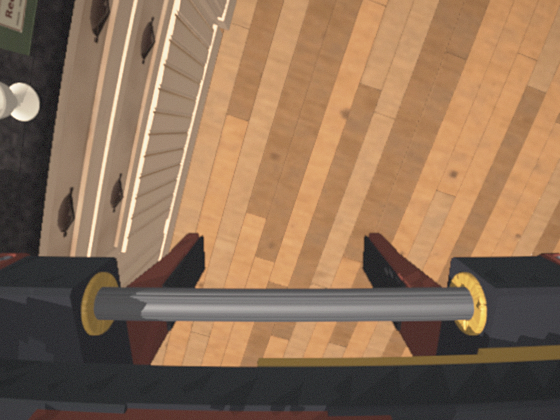

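```bash
python3 - <<'E'
from h import *
for n,(x,y,w,h) in {'scene':(200,120,180,135),'side':(220,95,180,150)}.items():
    im=cv2.imread(f'pics/{n}0.png')[y:y+h,x:x+w]; cv2.imwrite(f'pics/{n}0z.png',cv2.resize(im,None,fx=4,fy=4,interpolation=cv2.INTER_CUBIC))
C=cam('scene');D=cam('side')
print(onz(C,(315.5,191),104),onz(D,(306.5,174),104), tri([ray(C,(315.5,191)),ray(D,(306.5,174))]))
E
```

```text
[497.23391481  55.7609875  104.        ] [506.97846521  49.04011503 104.        ] (array([512.44742095,  39.99471035,  96.24138399]), [np.float64(1.2249813738892943), np.float64(1.2249813738892463)])
```

View pics/scene0z.png

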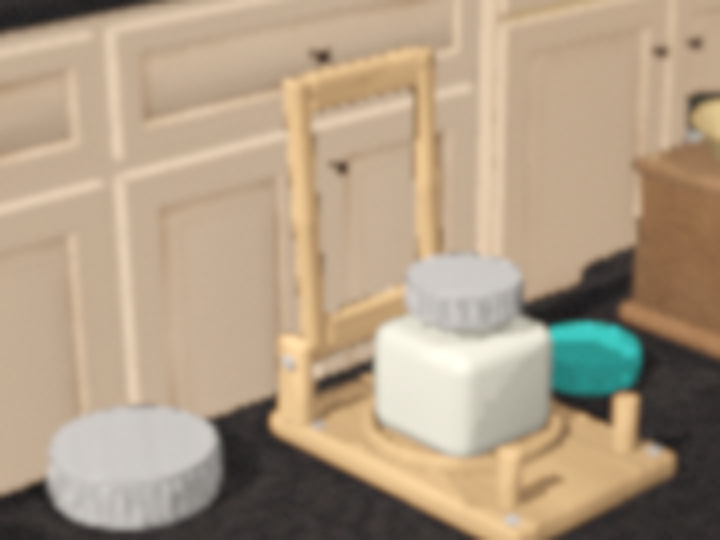

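View pics/side0z.png

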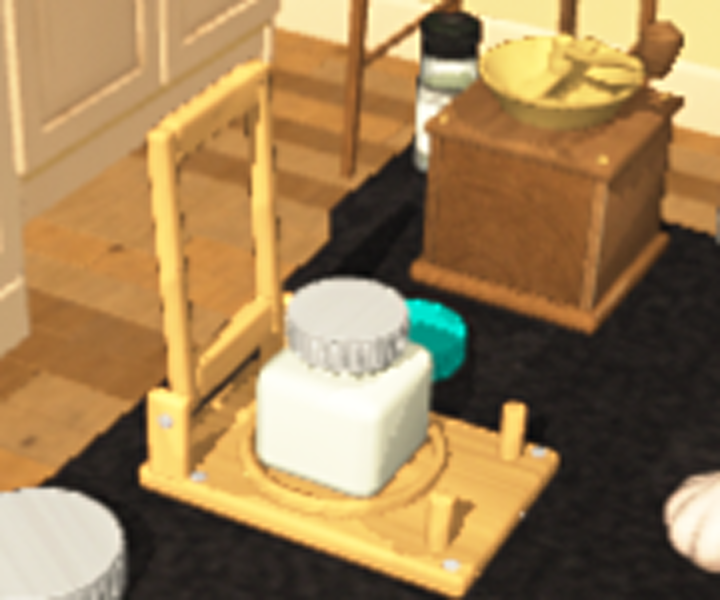

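```bash
python3 - <<'E'
from h import *
C=cam('scene');D=cam('side')
z=lambda p:(200+p[0]/4-.375,120+p[1]/4-.375)
y=lambda p:(220+p[0]/4-.375,95+p[1]/4-.375)
P={'cap':((464,279),(347,311),104),'cLeft':((271,418),(142,473),14),'cNear':((517,535),(462,583),14),'cRight':((677,458),(558,455),14),
'fL':((287,82),(150,135),190),'fR':((433,50),(270,66),190),'pegN':((510,449),(441,497),50),'pegF':((627,396),(514,405),50),'cheekL':((290,340),(165,393),62)}
for k,(a,b,h) in P.items():
    X,e=tri([ray(C,z(a)),ray(D,y(b))]); print(k,X.round(1),round(e[0],1),onz(C,z(a),h).round(1),onz(D,y(b),h).round(1))
for n,a,b in [('ram',(225,295),(274,322)),('mug',(183,265),(207,293)),('glass',(167,243),(177,267))]:
    X,e=tri([ray(C,a),ray(D,b)]); print(n,X.round(1),e[0].round(1))
E
```

```text
cap [513.4  38.8  99.2] 1.1 [503.5  49.4 104. ] [510.2  43.8 104. ]
cLeft [593.5 107.4  11.5] 0.8 [588.6 111.7  14. ] [591.8 109.   14. ]
cNear [412.8  99.2  11.2] 0.1 [409.4 102.9  14. ] [411.5 102.   14. ]
cRight [418.3 -26.7   7.4] 0.3 [410.1 -16.   14. ] [415.2 -18.5  14. ]
fL [592.1  91.3 198.3] 0.2 [615.   73.4 190. ] [602.   76.9 190. ]
fR [583.5  -2.9 199.6] 0.0 [610.4 -28.  190. ] [594.7 -21.5 190. ]
pegN [434.3  83.5  44.4] 0.2 [426.5  91.7  50. ] [431.3  90.1  50. ]
pegF [438.4  -7.4  43.1] 0.7 [428.3   5.2  50. ] [434.7   1.   50. ]
cheekL [582.5 100.5  60.5] 1.5 [578.2 105.2  62. ] [582. 100.  62.]
ram [390.8 351.2  42.1] 0.4
mug [512.8 358.   42.9] 0.7
glass [582.1 350.4  56.8] 1.1
```

```bash
python3 - <<'E'
from h import *
C=cam('scene');D=cam('side')
for n,a,b in [('handle',(408,138),(385,103)),('bowlL',(375,152),(342,113)),('bowlR',(414,153),(381,113)),('boxNearCorner',(420,180),(385,137)),('boxL',(360,180),(328,135)),('chesttop',(505,185),(471,145)),('glass3',(529,208),(493,160)),('bottle top',(118,200),(122,238)),('shaker',(450,163),(411,118))]:
    X,e=tri([ray(C,a),ray(D,b)]); print(n,X.round(1),e[0].round(1))
E
```

```text
handle [ 441.3 -171.8  186.3] 2.5
bowlL [ 554.3 -203.9  122.7] 3.4
bowlR [ 472.3 -247.2  128.2] 1.3
boxNearCorner [ 462.6 -271.1   56.7] 1.9
boxL [ 588.7 -199.8   48.6] 11.8
chesttop [ 257.8 -278.3   95.8] 4.2
glass3 [ 206.5 -310.8   52.5] 0.1
bottle top [613.5 416.6 151.8] 0.6
shaker [ 421.  -330.2   96.8] 0.4
```

Request:
jog_arm([
  [0,0,0.05,0,0,0,0],
  [0.01,0.02,0.05,0,0,0,0],
  [0.02,0.03,0.03,0,0,-0.02,0],
  [0.03,0.045,0,0,0,-0.02,0],
  [0.03,0.045,0,0,0,-0.02,0],
  [0.03,0.045,0,0,0,-0.02,0],
  [0.03,0.045,0,0,0,-0.02,0],
  [0.03,0.045,0,0,0,-0.02,0],
  [0.02,0.052,0,0,0,-0.02,0],
  [0.013,0.052,0,0,0,-0.02,0],
  [0.013,0.052,0,0,0,-0.02,0],
  [0.013,0.052,0,0,0,-0.02,0],
])

```text
time_s: 1.65
eef_pos: [442.9, -158.7, 321.7]
tcp_rot: [3.141, 0.0, 0.106]
contact_force: [0.6, 0.6, 0.0]
width: 0.7
```

Request:
jog_arm([
  [0.013,0.052,0,0,0,-0.02,0],
  [0.013,0.052,0,0,0,-0.02,0],
  [0.011,0.052,0,0,0,-0.02,0],
  [0.01,0.052,0,0,0,-0.02,0],
  [0,0,0,0,0,0,0],
  [0,0,0,0,0,0,0],
])

```text
time_s: 2.4
eef_pos: [489.6, 46.8, 321.4]
tcp_rot: [3.141, 0.001, 0.027]
contact_force: [0.2, -0.7, -0.1]
width: 0.2
```

```bash
python3 - <<'E'
from h import *
s=ctrl.observe(); print({k:(np.round(v,3)) for k,v in s.items() if k in('time_s','joints','eef_pos','tcp_rot','contact_force','width')})
T=pose(); im=imaging.grab_frame('wrist'); cv2.imwrite('pics/w1.png',im); np.save('w1.npy',T)
C=cam('wrist',T); print(C[4],proj(C,(513,40,104)))
E
```

```text
{'time_s': np.float64(2.4), 'joints': array([ 0.256,  0.103, -0.514,  1.775,  0.053,  1.279, -1.815]), 'eef_pos': array([489.646,  46.779, 321.446]), 'tcp_rot': array([3.141e+00, 1.000e-03, 2.700e-02]), 'contact_force': array([ 0.185, -0.718, -0.088]), 'width': np.float64(0.22)}
[555.04803087  48.23792943 513.51029641] [288.86244191 162.19552235]
```

View pics/w1.png

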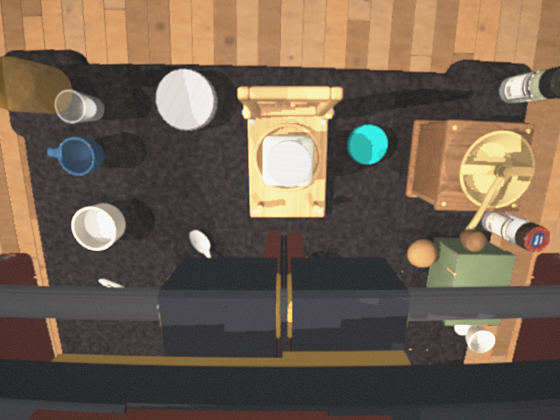

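```bash
python3 - <<'E'
from h import *
im=cv2.imread('pics/w1.png')[80:225,230:350]
cv2.imwrite('pics/w1z.png',cv2.resize(im,None,fx=4,fy=4,interpolation=cv2.INTER_CUBIC))
E
```

```text
(no output)
```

View pics/w1z.png

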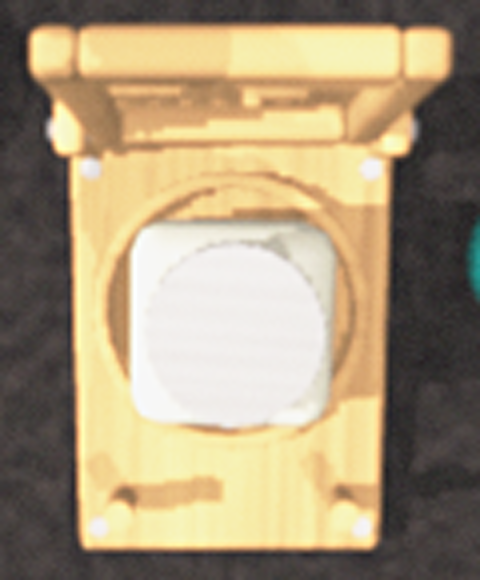

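```bash
python3 - <<'E'
from h import *
C=cam('wrist',np.load('w1.npy'))
z=lambda p:(230+p[0]/4-.375,80+p[1]/4-.375)
for n,p,h in [('cap',(237,334),104),('BL',(83,548),14),('BR',(378,547),14),('TLscrew',(90,168),14),('TRscrew',(371,168),14),('BLs',(98,527),14),('BRs',(362,526),14),('jTL',(132,222),76),('jTR',(333,222),76),('jBL',(132,423),76),('jBR',(331,423),76),('fTopL',(30,32),202),('fTopR',(450,34),202),('fTop far',(240,28),202),('fTop near',(240,76),202)]:
    print(n,onz(C,z(p),h).round(1))
D=cam('scene');S=cam('side')
g=lambda p:(200+p[0]/4-.375,120+p[1]/4-.375)
y=lambda p:(220+p[0]/4-.375,95+p[1]/4-.375)
print(tri([ray(C,z((237,334))),ray(D,g((464,279))),ray(S,y((347,311)))]))
print(tri([ray(C,z((30,74))),ray(D,g((287,82))),ray(S,y((150,135)))]))
print(tri([ray(C,z((450,74))),ray(D,g((433,50))),ray(S,y((268,66)))]))
E
```

```text
cap [511.8  39.9 104. ]
BL [412.4  99.   14. ]
BR [416.2 -23.   14. ]
TLscrew [564.7  96.8  14. ]
TRscrew [567.7 -11.5  14. ]
BLs [421.5  92.8  14. ]
BRs [425.  -15.9  14. ]
jTL [546.   76.4  76. ]
jTR [547.9   7.9  76. ]
jBL [476.5  75.5  76. ]
jBR [478.4   5.2  76. ]
fTopL [591.9  92.9 202. ]
fTopR [594.3  -6.  202. ]
fTop far [594.   43.5 202. ]
fTop near [583.2  43.1 202. ]
(array([511.97332344,  40.18834584, 100.20191372]), [np.float64(0.6585455744817059), np.float64(1.3085347597294648), np.float64(1.1441413558239912)])
(array([585.68699871,  95.27143128, 200.63106367]), [np.float64(3.793992625874385), np.float64(1.1019927368079299), np.float64(3.0361883591784156)])
(array([586.38339641,  -6.52794446, 198.03902317]), [np.float64(1.1265497040619938), np.float64(0.7747151097482369), np.float64(0.5892874898235579)])
```

Request:
jog_arm([
  [0.05,-0.001,0,0,0,0,0],
  [0.05,-0.001,0,0,0,0,0],
  [0.05,-0.001,-0.02,0,0,0,0],
  [0,0,-0.04,0,0,0,0],
  [0,0,-0.045,0,0,0,0],
  [0,0,-0.03,0,0,0,0],
  [0,0,0,0,0,0,0],
  [-0.025,0,0,0,0,0,0],
  [0,0,0,0,0,0,0],
])

```text
time_s: 3.58
eef_pos: [614.9, 43.7, 188.7]
tcp_rot: [3.141, -0.002, 0.026]
contact_force: [0.4, 1.1, 0.6]
width: 0.6
```

```bash
python3 - <<'E'
from h import *
print(ctrl.observe()['joints'].round(2))
cv2.imwrite('pics/s2.png',cv2.resize(imaging.grab_frame('side')[60:260,180:420],None,fx=3,fy=3))
E
```

```text
[ 0.19  0.43 -0.48  1.68  0.22  1.09 -1.9 ]
```

View pics/s2.png

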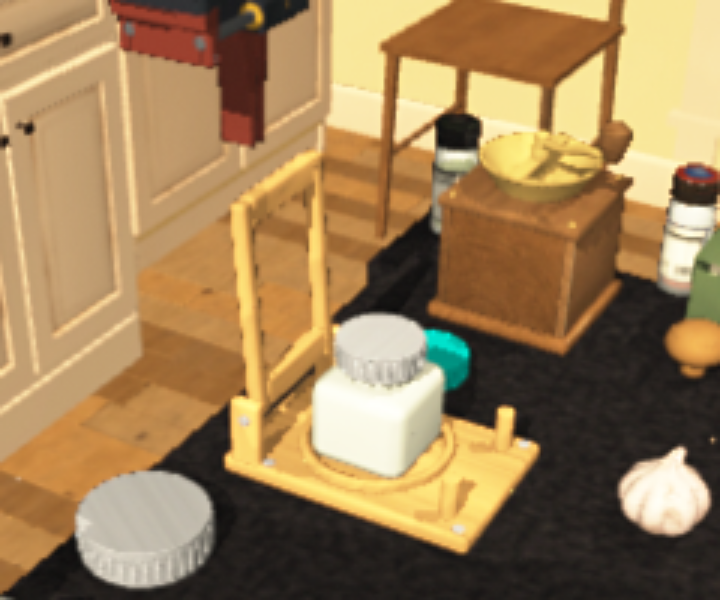

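```bash
python3 - <<'E'
from h import *
S=cam('side');D=cam('scene')
f=lambda p:((proj(S,p)-[180,60])*3).round()
print(f((615,44,189)),f((588,44,202)),f((588,44,182)),f((512,40,104)),f((588,93,202)),f((588,-7,202)),f((416,-23,14)),f((412,99,14)))
im=imaging.grab_frame('scene');cv2.imwrite('pics/c2.png',cv2.resize(im[90:270,200:420],None,fx=3,fy=3))
f=lambda p:((proj(D,p)-[200,90])*3).round()
print(f((615,44,189)),f((588,44,202)),f((512,40,104)))
E
```

```text
[243. 183.] [278. 174.] [278. 202.] [380. 334.] [235. 203.] [319. 146.] [539. 442.] [467. 538.]
[246. 144.] [270. 134.] [348. 291.]
```

View pics/c2.png

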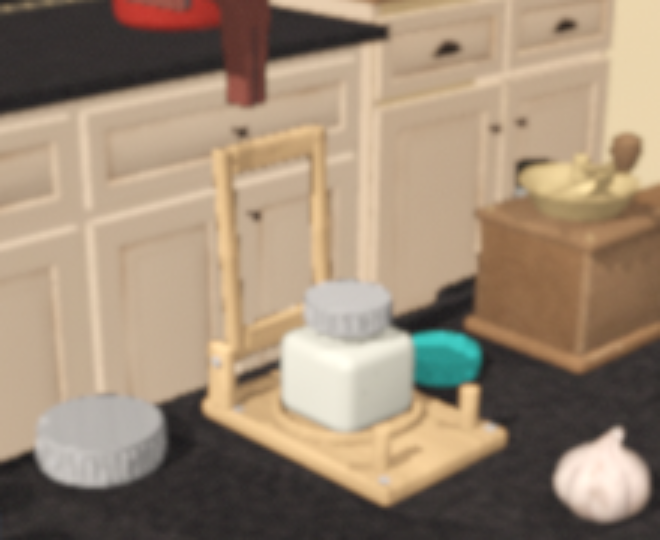

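```bash
python3 - <<'E'
from h import *
S=cam('side');D=cam('scene')
s=lambda p:(180+p[0]/3-.33,60+p[1]/3-.33)
d=lambda p:(200+p[0]/3-.33,90+p[1]/3-.33)
for a,b in [((222,136),(228,101)),((241,146),(246,105)),((264,138),(266,103))]:
    print(tri([ray(S,s(a)),ray(D,d(b))]))
T=pose();print(T.round(3)); im=imaging.grab_frame('wrist');cv2.imwrite('pics/w2.png',im)
W=cam('wrist',T)
print(W[4],proj(W,T[:3,3]),proj(W,(588,44,202)),proj(W,(594,44,202)),proj(W,T[:3,3]+[0,0,30]))
E
```

```text
(array([628.76033956,  48.75076662, 220.55385391]), [np.float64(0.9896091024158219), np.float64(0.9896091024157613)])
(array([615.24157482,  45.01794721, 217.43151623]), [np.float64(1.2881039870629643), np.float64(1.2881039870630275)])
(array([605.81061001,  33.37775188, 219.62018007]), [np.float64(0.034006493033057535), np.float64(0.03400649303288726)])
[[ 1.00000e+00  2.60000e-02  3.00000e-03  6.16169e+02]
 [ 2.60000e-02 -1.00000e+00 -0.00000e+00  4.37830e+01]
 [ 3.00000e-03  0.00000e+00 -1.00000e+00  1.88465e+02]
 [ 0.00000e+00  0.00000e+00  0.00000e+00  1.00000e+00]]
[680.88107194  45.11974823 380.76513559] [282.88460552 233.21324837] [281.3220333  282.82466282] [281.56182453 274.05851846] [282.78420038 250.58240401]
```

View pics/w2.png

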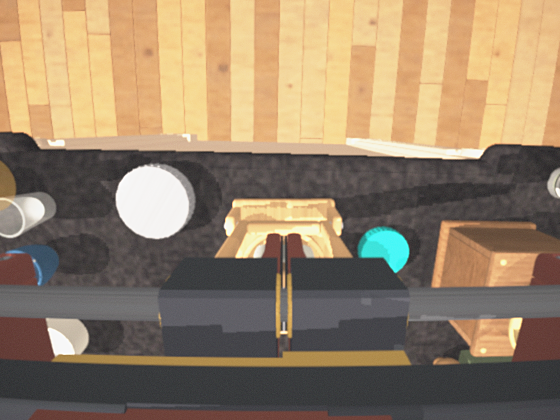

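```bash
python3 - <<'E'
from h import *
S=cam('side');D=cam('scene')
def blob(im,lo,hi):
    h=cv2.cvtColor(im,cv2.COLOR_BGR2HSV); m=cv2.inRange(h,lo,hi); n,l,s,c=cv2.connectedComponentsWithStats(m); i=1+s[1:,4].argmax(); return c[i],s[i]
lo,hi=(80,120,60),(95,255,255)
T1=np.load('w1.npy');T2=pose()
w1=cv2.imread('pics/w1.png');w2=cv2.imread('pics/w2.png')
W1=cam('wrist',T1);W2=cam('wrist',T2)
for im,C in ((w1,W1),(w2,W2)):
    c,s=blob(im,lo,hi); print(c,s, onz(C,c,17).round(1))
for n,C,im in (('scene',D,cv2.imread('pics/scene0.png')),('side',S,cv2.imread('pics/side0.png'))):
    c,s=blob(im,lo,hi); print(n,c,s,onz(C,c,17).round(1))
print('lid',onz(W1,(186,99),30),onz(W2,(155,201),30),tri([ray(W1,(186,99)),ray(W2,(155,201))]))
print('size', np.linalg.norm(onz(W1,(156,99),30)-onz(W1,(217,99),30)),np.linalg.norm(onz(W2,(116,201),30)-onz(W2,(195,201),30)))
E
```

```text
[367.18920973 143.95668693] [ 347  124   41   41 1316] [536.1 -83.2  17. ]
[384.70787956 246.63997438] [ 358  226   52   47 1561] [544.2 -83.9  17. ]
scene [348.30913978 208.97043011] [338 200  23  19 372] [520.5 -73.6  17. ]
side [329.04694836 178.04225352] [321 169  16  21 213] [521.2 -87.7  17. ]
lid [594.76446878 193.37707402  30.        ] [597.7711657 191.5597694  30.       ] (array([595.47468764, 196.0703421 ,  19.97847174]), [np.float64(0.31960430064874823), np.float64(0.31960430064893375)])
size 91.0516400944619 92.965510822326
```

Request:
jog_arm([
  [-0.01,0,0,0,0,0,0],
  [-0.01,0,0,0,0,0,0],
  [-0.01,0,0,0,0,0,0],
  [0,0,0,0,0,0,0],
])

```text
time_s: 4.22
eef_pos: [584.0, 44.5, 186.9]
tcp_rot: [3.141, 0.0, 0.027]
contact_force: [0.5, -0.0, 0.4]
width: 0.1
```

```bash
python3 - <<'E'
from h import *
s=ctrl.observe();print(s['eef_pos'],s['contact_force'],s['joints'].round(2))
cv2.imwrite('pics/s3.png',cv2.resize(imaging.grab_frame('side')[60:260,180:420],None,fx=3,fy=3))
E
```

```text
[584.03568251  44.48874362 186.87733358] [ 0.50069961 -0.03904079  0.41568012] [ 0.2   0.38 -0.49  1.75  0.2   1.06 -1.9 ]
```

View pics/s3.png

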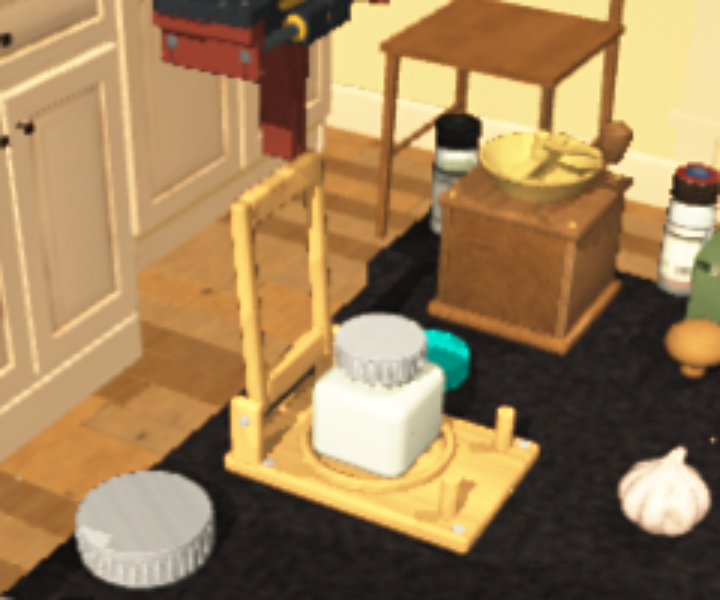

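```bash
python3 - <<'E'
from h import *
a=imaging.grab_frame('side');b=imaging.grab_frame('scene')
cv2.imwrite('pics/a4.png',a);cv2.imwrite('pics/b4.png',b)
A=cv2.resize(a[0:150,200:320],None,fx=4,fy=4,interpolation=cv2.INTER_CUBIC);B=cv2.resize(b[20:170,230:320],None,fx=4,fy=4,interpolation=cv2.INTER_CUBIC)
cv2.imwrite('pics/ab4.png',np.hstack([A,B]))
S=cam('side');D=cam('scene');p=ctrl.observe()['eef_pos']
for dz in (0,19,30,80): print(dz,((proj(S,p+[0,0,dz])-[200,0])*4).round(),((proj(D,p+[0,0,dz])-[230,20])*4+[480,0]).round())
E
```

```text
0 [295. 502.] [724. 487.]
19 [295. 466.] [723. 452.]
30 [295. 445.] [723. 431.]
80 [293. 345.] [722. 336.]
```

View pics/ab4.png

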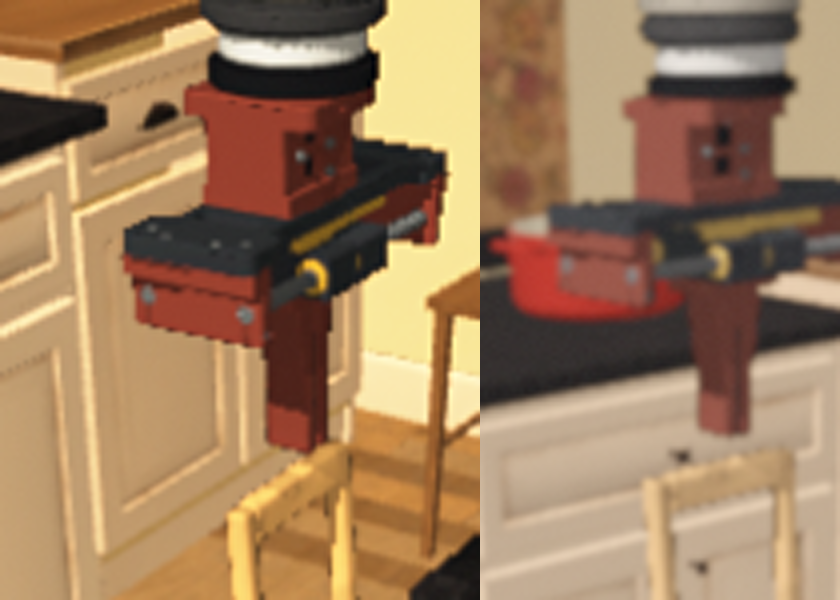

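```bash
python3 - <<'E'
from h import *
S=cam('side');D=cam('scene');p=ctrl.observe()['eef_pos'];print(p)
f=lambda a:(200+a[0]/4-.4,a[1]/4-.4); g=lambda a:(230+(a[0]-480)/4-.4,20+a[1]/4-.4)
for n,a,b in [('bodycorner',(265,347),(652,307)),('bodycornerL',(137,325),(558,298)),('tipL',(266,443),(701,431)),('tipR',(328,438),(748,428)),('tipM',(302,452),(723,436)),('flange',(294,70),(720,72))]:
    X,e=tri([ray(S,f(a)),ray(D,g(b))]);print(n,(X-p).round(1),round(e[0],1))
E
```

```text
[585.09020108  44.43477175 186.88607144]
bodycorner [-30.6  70.9 108.9] 0.2
bodycornerL [ 30.3  80.2 108.3] 1.9
tipL [15.4  3.1 29.1] 0.3
tipR [-15.3  -3.4  35.7] 1.0
tipM [-8.2  8.  31.7] 0.5
flange [ -8.5   9.6 209.4] 2.2
```

Request:
jog_arm([
  [0.031,0,0,0,0,0,0],
  [0,0,-0.029,0,0,0,0],
  [0,0,0,0,0,0,0],
  [-0.01,0,0,0,0,0,0],
  [-0.016,0,0.002,0,0,0,0],
  [-0.018,0,0.001,0,0,0,0],
  [-0.014,0,-0.0025,0,0,0,0],
  [-0.014,0,-0.004,0,0,0,0],
  [-0.013,-0.001,-0.0055,0,0,0,0],
  [0,0,0,0,0,0,0],
])

```text
time_s: 5.62
eef_pos: [529.1, 43.4, 148.1]
tcp_rot: [3.141, 0.002, 0.027]
contact_force: [0.7, -0.5, 0.5]
width: 0.8
```

```bash
python3 - <<'E'
from h import *
s=ctrl.observe();print(s['eef_pos'],s['contact_force'],s['joints'].round(2))
cv2.imwrite('pics/s5.png',cv2.resize(imaging.grab_frame('side')[60:260,180:420],None,fx=3,fy=3))
E
```

```text
[529.13609885  43.38935319 148.10560105] [ 0.68181031 -0.47251543  0.47069607] [ 0.22  0.34 -0.51  1.92  0.2   0.94 -1.93]
```

View pics/s5.png

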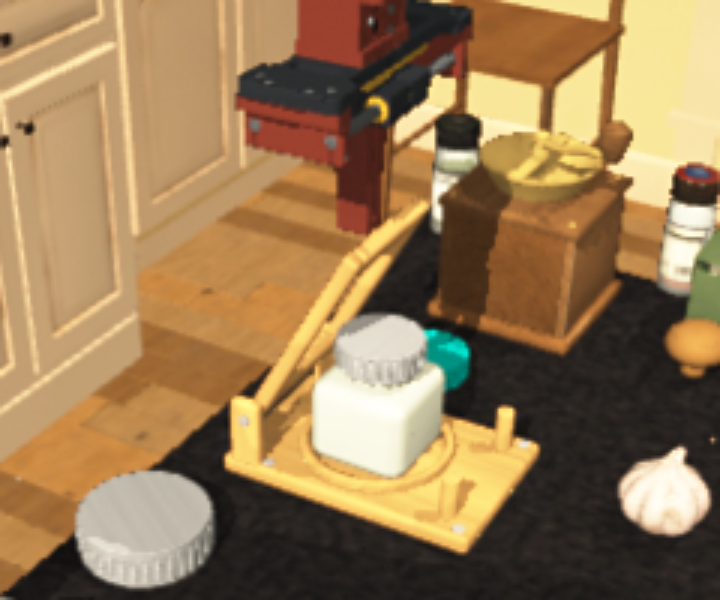

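Request:
jog_arm([
  [-0.012,-0.001,-0.006,0,0,0,0],
  [-0.011,0,-0.0075,0,0,0,0],
  [-0.012,-0.001,-0.009,0,0,0,0],
  [-0.0095,0,-0.01,0,0,0,0],
  [-0.0095,0,-0.011,0,0,0,0],
  [-0.008,-0.001,-0.012,0,0,0,0],
  [-0.007,0,-0.012,0,0,0,0],
  [-0.006,0,-0.013,0,0,0,0],
  [-0.005,0,-0.013,0,0,0,0],
  [-0.004,0,-0.013,0,0,0,0],
  [0,0,0,0,0,0,0],
])

```text
time_s: 7.05
eef_pos: [445.4, 40.3, 41.1]
tcp_rot: [3.141, 0.003, 0.027]
contact_force: [-0.7, -0.4, 0.8]
width: 0.6
```

```bash
python3 - <<'E'
from h import *
s=ctrl.observe();print(s['eef_pos'],s['contact_force'],s['joints'].round(2))
cv2.imwrite('pics/s6.png',cv2.resize(imaging.grab_frame('side')[60:260,180:420],None,fx=3,fy=3))
E
```

```text
[445.38097653  40.33345853  41.05916866] [-0.71935791 -0.37448488  0.81191888] [ 0.18  0.38 -0.48  2.18  0.28  0.65 -2.04]
```

View pics/s6.png

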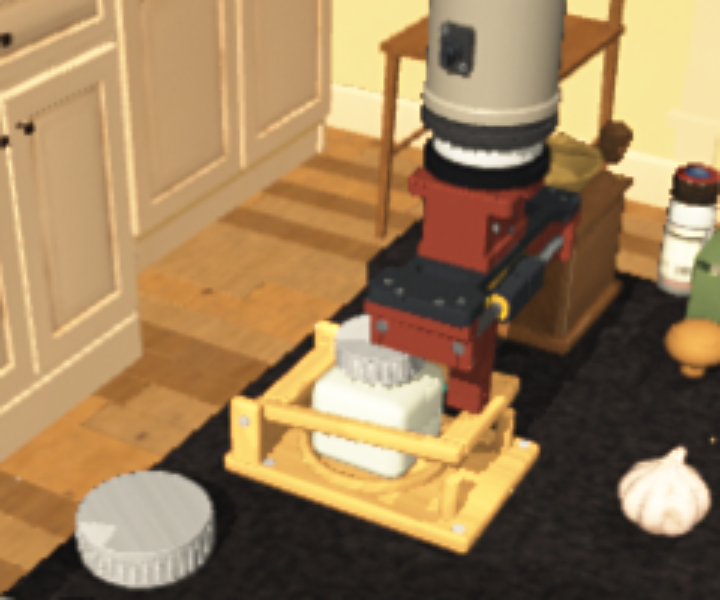

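Request:
jog_arm([
  [-0.002,0,-0.006,0,0,0,0],
  [-0.001,0,-0.006,0,0,0,0],
  [0,0,-0.004,0,0,0,0],
  [0,0,0,0,0,0,0],
])

```text
time_s: 7.6
eef_pos: [443.4, 40.4, 25.9]
tcp_rot: [3.141, 0.001, 0.027]
contact_force: [0.4, -0.1, 0.2]
width: 0.7
```

```bash
python3 - <<'E'
from h import *
s=ctrl.observe();print(s['eef_pos'],s['contact_force'])
cv2.imwrite('pics/s7.png',cv2.resize(imaging.grab_frame('side')[130:260,220:400],None,fx=4,fy=4,interpolation=cv2.INTER_CUBIC))
E
```

```text
[443.39635173  40.42211637  25.88578715] [ 0.43767064 -0.13916532  0.15212072]
```

View pics/s7.png

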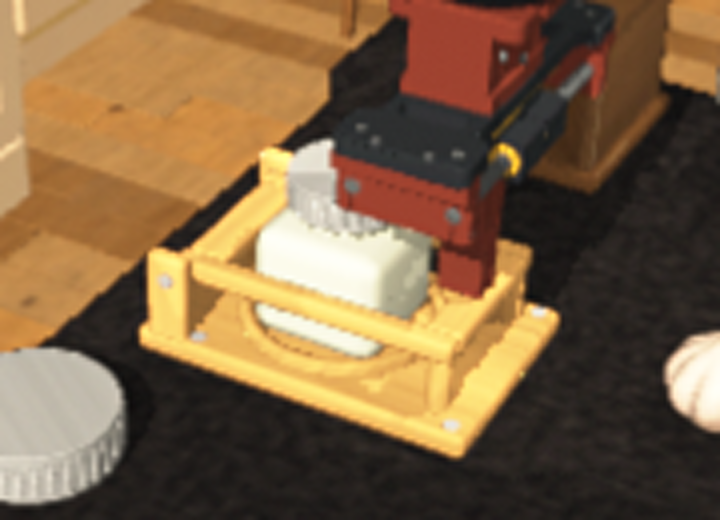

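Request:
jog_arm([
  [0,0,-0.002,0,0,0,0],
  [0,0,-0.002,0,0,0,0],
  [0,0,0,0,0,0,0],
])

```text
time_s: 8.02
eef_pos: [444.0, 40.4, 24.6]
tcp_rot: [3.139, -0.0, 0.027]
contact_force: [-10.5, -1.1, 38.9]
width: 0.5
```

Request:
jog_arm([
  [0,0,-0.002,0,0,0,0],
  [0,0,0,0,0,0,0],
])

```text
time_s: 8.28
eef_pos: [444.0, 40.4, 24.2]
tcp_rot: [3.138, -0.0, 0.027]
contact_force: [-17.4, -3.1, 62.6]
width: 0.6
```

Request:
jog_arm([
  [0,0,0.03,0,0,0,0],
  [0,0,0.045,0,0,0,1],
  [0,0,0.05,0,0,0,1],
  [0.03,0,0.02,0,0,0,1],
  [0.038,0,0,0,0,0,1],
  [0,0,0,0,0,0,1],
])

```text
time_s: 9.02
eef_pos: [513.8, 40.5, 165.5]
tcp_rot: [-3.141, -0.001, 0.026]
contact_force: [0.1, 0.2, -0.9]
width: 47.1
```

```bash
python3 - <<'E'
from h import *
s=ctrl.observe();print(s['eef_pos'],s['contact_force'],s['width'])
a=imaging.grab_frame('side');cv2.imwrite('pics/a8.png',cv2.resize(a[90:240,200:400],None,fx=4,fy=4))
T=pose();np.save('w8.npy',T);w=imaging.grab_frame('wrist');cv2.imwrite('pics/w8.png',w)
C=cam('wrist',T);print(proj(C,(512,40.2,104)),proj(C,T[:3,3]+[0,0,30]))
E
```

```text
[513.84104943  40.46010909 165.46804129] [ 0.05525601  0.16222286 -0.94585061] 47.07421303758736
[283.50981806 209.48477472] [282.73835054 250.77427547]
```

View pics/a8.png

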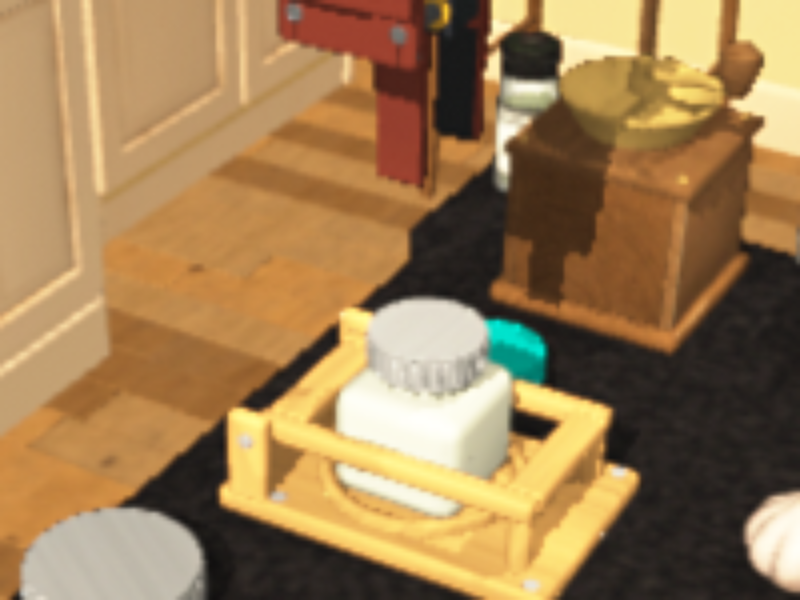

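View pics/w8.png

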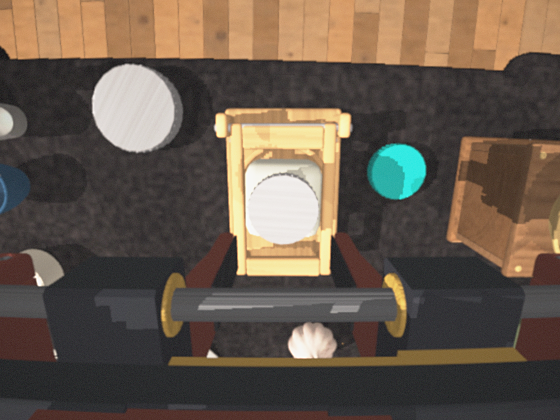

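Request:
jog_arm([
  [-0.002,0,0,0,0,0,1],
  [0,0,-0.03,0,0,0,1],
  [0,0,-0.035,0,0,0,1],
  [0,0,-0.03,0,0,0,1],
  [0,0,-0.012,0,0,0,1],
  [0,0,-0.007,0,0,0,1],
  [0,0,0,0,0,0,1],
])

```text
time_s: 10.0
eef_pos: [510.0, 40.6, 51.7]
tcp_rot: [3.142, -0.0, 0.027]
contact_force: [-0.2, 0.0, -0.1]
width: 87.7
```

```bash
python3 - <<'E'
from h import *
s=ctrl.observe();print(s['eef_pos'],s['contact_force'],s['width'])
a=imaging.grab_frame('side');b=imaging.grab_frame('scene')
cv2.imwrite('pics/a9.png',np.hstack([cv2.resize(x,None,fx=4,fy=4,interpolation=cv2.INTER_CUBIC) for x in (a[130:250,260:355],b[140:260,265:360])]))
E
```

```text
[510.03655833  40.60944414  51.66813681] [-0.22503267  0.01706362 -0.12676366] 87.72186284307678
```

View pics/a9.png

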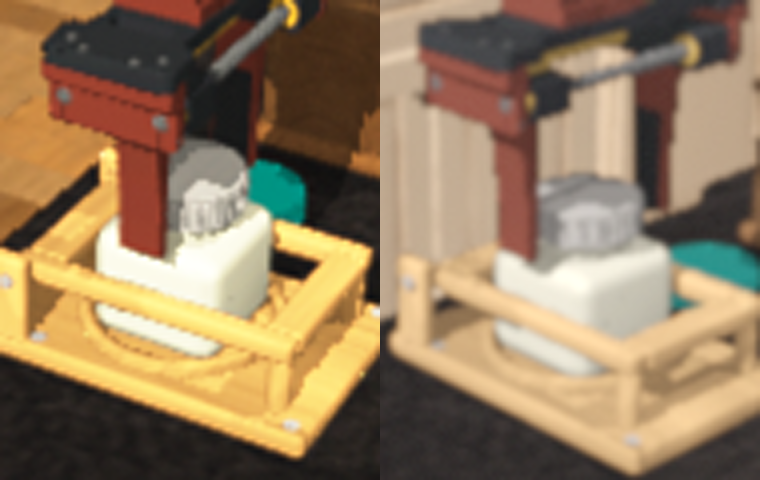

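Request:
jog_arm([
  [0.002,0,-0.0005,0,0,0,0.75],
  [0,0,0,0,0,0,0.5],
  [0,0,0,0,0,0,0.4],
  [0,0,0,0,0,0,0.3],
  [0,0,0,0,0,0,0],
  [0,0,0,0,0,0,0],
  [0,0,0,0,0,0,0],
], newtons=50)

```text
time_s: 10.98
eef_pos: [512.1, 41.0, 50.9]
tcp_rot: [-3.141, -0.001, 0.027]
contact_force: [0.9, 2.5, 2.6]
width: 59.5
```

Request:
jog_arm([
  [0,0,0,0,0,0.06,0],
  [0,0,0,0,0,0.06,0],
  [0,0,0.0001,0,0,0.06,0],
  [0,0,0.0001,0,0,0.06,0],
  [0,0,0.0001,0,0,0.06,0],
  [0,0,0.0001,0,0,0.06,0],
  [0,0,0,0,0,0,0],
])

```text
time_s: 11.85
eef_pos: [511.7, 40.9, 51.3]
tcp_rot: [-3.141, 0.0, 0.386]
contact_force: [-2.7, 2.3, 4.7]
width: 59.8
```

```bash
python3 - <<'E'
from h import *
s=ctrl.observe();print(s['eef_pos'],s['tcp_rot'],s['contact_force'],s['moment'],s['width'],s['joints'].round(2))
a=imaging.grab_frame('side');b=imaging.grab_frame('scene')
cv2.imwrite('pics/a10.png',np.hstack([cv2.resize(x,None,fx=4,fy=4,interpolation=cv2.INTER_CUBIC) for x in (a[130:250,260:355],b[140:260,265:360])]))
E
```

```text
[511.69322427  40.88888114  51.32471589] [-3.14111383e+00  4.34173738e-05  3.86331592e-01] [-2.65232643  2.34917601  4.66850169] [ 0.71626881  0.38609035 -0.00790824] 59.79498544141484 [ 0.26  0.46 -0.56  2.03  0.36  0.75 -1.71]
```

View pics/a10.png

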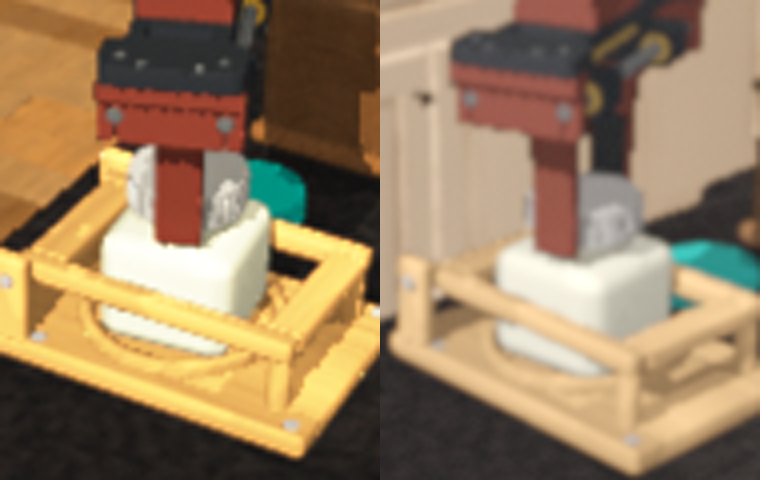

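Request:
jog_arm([
  [0,0,0.0002,0,0,0.06,0],
  [0,0,0.0002,0,0,0.06,0],
  [0,0,0.0002,0,0,0.06,0],
  [0,0,0.0002,0,0,0.06,0],
  [0,0,0.0002,0,0,0.06,0],
  [0,0,0.0002,0,0,0.06,0],
])

```text
time_s: 12.7
eef_pos: [511.6, 41.1, 52.2]
tcp_rot: [-3.141, -0.0, 0.747]
contact_force: [-0.6, 4.2, 0.8]
width: 59.8
```

```bash
python3 - <<'E'
from h import *
s=ctrl.observe();print(s['eef_pos'],s['tcp_rot'],s['contact_force'],s['moment'],s['width'])
T=pose();w=imaging.grab_frame('wrist');cv2.imwrite('pics/w11.png',w)
E
```

```text
[511.57251129  41.06742023  52.16233176] [-3.14072929e+00 -2.24579740e-04  7.47421643e-01] [-0.59268451  4.17167453  0.83799517] [ 0.99729432  0.26726402 -0.29767735] 59.763563218205306
```

View pics/w11.png

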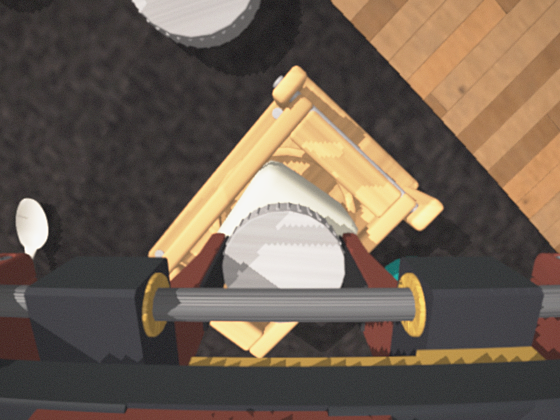

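Request:
jog_arm([
  [0,0,0.0002,0,0,0.06,0],
  [0,0,0.0002,0,0,0.06,0],
  [0,0,0.0002,0,0,0.06,0],
  [0,0,0.0002,0,0,0.06,0],
  [0,0,0.0002,0,0,0.06,0],
  [0,0,0.0002,0,0,0.06,0],
  [0,0,0.0002,0,0,0.06,0],
  [0,0,0.0002,0,0,0.06,0],
  [0,0,0,0,0,0.03,0],
  [0,0,0,0,0,0,0],
])

```text
time_s: 14.0
eef_pos: [511.4, 41.3, 54.1]
tcp_rot: [-3.141, -0.0, 1.257]
contact_force: [-2.9, 4.5, 6.5]
width: 59.7
```

```bash
python3 - <<'E'
from h import *
s=ctrl.observe();print(s['eef_pos'],s['tcp_rot'],s['contact_force'],s['moment'],s['width'])
w=imaging.grab_frame('wrist');a=imaging.grab_frame('side')
cv2.imwrite('pics/w12.png',np.hstack([w[60:360,180:480],cv2.resize(a[130:250,250:370],(300,300))]))
E
```

```text
[511.4189338   41.28281069  54.09285765] [-3.14088339e+00 -4.32037919e-04  1.25667283e+00] [-2.85320494  4.47918254  6.47861569] [ 0.93662302  0.6643585  -0.06284531] 59.6579087635897
```

View pics/w12.png

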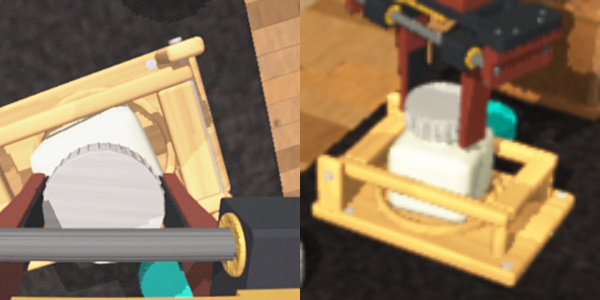

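Request:
jog_arm([
  [0,0,0.001,0,0,0,0],
  [0,0,0.001,0,0,0,0],
  [0,0,0.001,0,0,0,0],
  [0,0,0.001,0,0,0,0],
  [0,0,0,0,0,0,0],
])

```text
time_s: 14.72
eef_pos: [512.0, 40.2, 58.0]
tcp_rot: [3.141, 0.0, 1.256]
contact_force: [0.3, 1.1, -1.7]
width: 59.6
```

```bash
python3 - <<'E'
from h import *
s=ctrl.observe();print(s['eef_pos'],s['tcp_rot'],s['contact_force'],s['moment'],s['width'])
b=imaging.grab_frame('scene');a=imaging.grab_frame('side')
cv2.imwrite('pics/w13.png',np.hstack([cv2.resize(x,(400,400),interpolation=cv2.INTER_CUBIC) for x in(a[150:240,260:350],b[160:250,270:360])]))
E
```

```text
[512.02417964  40.16774559  58.00782737] [3.14128001e+00 2.16780134e-04 1.25644762e+00] [ 0.32676294  1.09191348 -1.68913075] [ 0.29831022 -0.07569515  0.05619318] 59.568194270050284
```

View pics/w13.png

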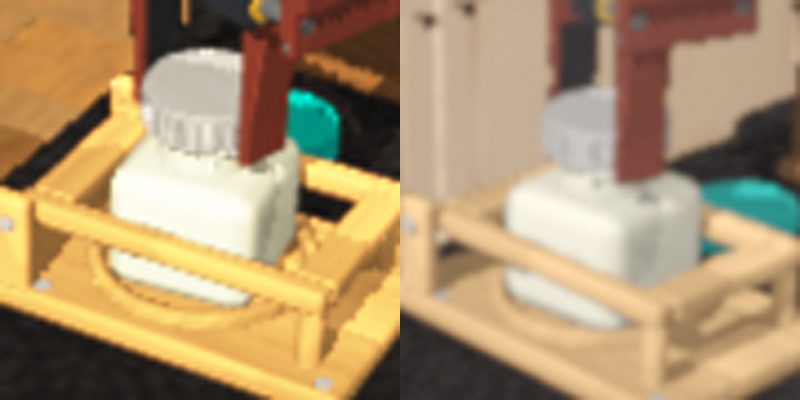

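Request:
jog_arm([
  [0,0,0.002,0,0,0,0],
  [0,0,0.003,0,0,0,0],
  [0,0,0.004,0,0,0,0],
  [0,0,0.005,0,0,0,0],
  [0,0,0.006,0,0,0,0],
  [0,0,0.006,0,0,0,0],
  [0,0,0.006,0,0,0,0],
  [0,0,0.003,0,0,0,0],
  [0,0,0,0,0,0,0],
  [0,0,0,0,0,0,0],
])

```text
time_s: 16.08
eef_pos: [511.7, 40.4, 92.8]
tcp_rot: [-3.141, 0.0, 1.257]
contact_force: [-0.7, 0.6, -0.9]
width: 59.6
```

```bash
python3 - <<'E'
from h import *
s=ctrl.observe();print(s['eef_pos'],s['tcp_rot'],s['contact_force'],s['moment'],s['width'])
b=imaging.grab_frame('scene');a=imaging.grab_frame('side')
cv2.imwrite('pics/w14.png',np.hstack([cv2.resize(x,(400,400),interpolation=cv2.INTER_CUBIC) for x in(a[140:240,255:355],b[150:250,265:365])]))
cv2.imwrite('pics/a14.png',a)
E
```

```text
[511.72030127  40.44738687  92.80277663] [-3.14134324e+00  1.24884744e-04  1.25676205e+00] [-0.68614251  0.55723354 -0.87162119] [ 0.00014783 -0.04351788 -0.04797479] 59.617258911967276
```

View pics/w14.png

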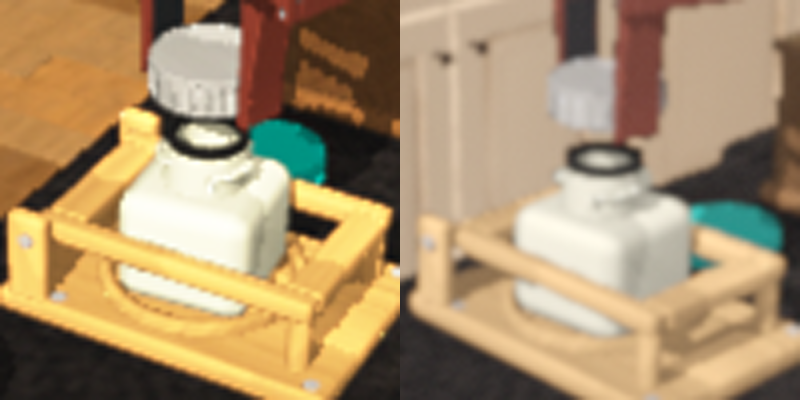

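View pics/a14.png

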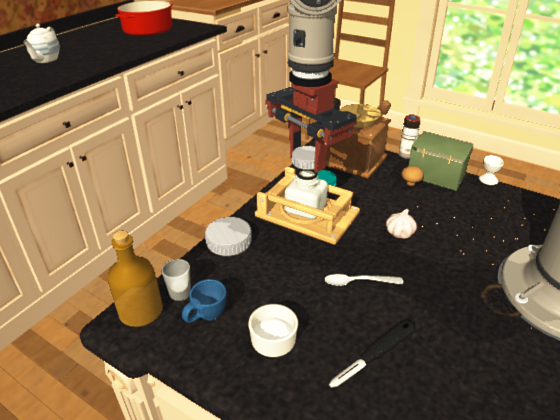

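```bash
python3 - <<'E'
from h import *
print(ctrl.close_job()); print(ctrl.observe()['eef_pos'])
E
```

```text
the job is handed in; nothing more can be done
None
the job is handed in; nothing more can be done
```

I folded the frame flat, unscrewed the cap and handed the job in at about 16 s on the robot's clock. No verdict is reported, so whether it passed is not confirmed.

- **Frame:** I pushed the end bar over and pressed it home, with a wrist force of up to about 63 N vertically. The pictures show it lying flat.
- **Cap:** I gripped it at 50 N and turned it 1.23 rad counter-clockwise while following the rise of the thread. The vertical force fell to about -1.7 N in a 4 mm test lift, so it was free. I then lifted it straight up.
- **Last checks:** The cap is held level at an opening of 59.6 mm, its lower edge about 28 mm above the rim with a clear gap (from the lift distance). The jar stands in its seat inside the flat frame, and the ramekin, glass and mug look unmoved.

**A disagreement:** the real fingertips sat about 30 mm above the reported TCP. My first push therefore passed over the frame without touching it. I measured the offset with the two fixed cameras, allowed for it from then on, and the contact height at the frame agreed with it.

I did not measure the cap's angle relative to the jar directly. The jar has about 6 degrees of play in the frame, so I put the relative turn at roughly 1.05 to 1.3 rad.

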